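# Dial open the specimen lockbox

### The arm

A 6-joint arm with a two-finger parallel gripper is mounted at the origin on a cart in front of the work surface, level with it; the furniture and walls round the work are solid. World frame = base frame: x ahead of the robot, y to its left, z up, the work surface at z = 0. Lengths are in m, angles in rad, forces in N, time in s.
With the tool pointing down it reaches from about 0.35 to 0.775 m from the base axis. Payload 7.3 kg.
Tool frame: the origin (TCP) lies at the very end of the fingers, on their centre line; the grasp point (between the pads) lies 19 mm behind it; z points along the fingers, y is the line along which they close (so a half turn about z gives the same grasp; the last joint's range is limited). The gripper opens to 92 mm and grips with 3 to 60 N. Pads are 19 mm wide; open, the fingers measure 130 mm over their backs; the gripper's body (75 mm by 190 mm) begins 47 mm behind the grasp point.
Start: joints at [1.196, 0.342, 1.524, -0, 1.275, -0.146], TCP at [0.119, 0.511, 0.227] pointing down, gripper open.
Joint ranges: [-2.53, 2.53], [-0.77, 2.02], [0.04, 2.7], [-1, 4.14], [0.28, 2.66], [-3.11, 3.11]. Speed limits (rad/s): [2.57, 2.57, 3.14, 3.14, 3.14, 3.14].

### API

Orientations are given as a rotation vector (axis times angle).
In Python, from cell import readout, snapshot, finish_job, masks_of, place_of gives the robot as it stands.
- The arm moves only by the tool carry_out, never from a script. Its argument "steps" is a list of rows, each a list of 3 entries, a list of its own where there are three numbers: the shift along the tool's x, y, z in mm, then the turn about the tool's z in degrees, then the finger opening in mm, from 0 to 91.8. A call has 1 to 10 rows; each row shifts and turns the commanded pose from where the row before left it, along the tool's axes as they then stand; what a row does not reach is not made up. A row lasts 1/8 s, in which the tool goes at most 62.5 mm and 10.7 degrees, less where a joint would pass 70% of its speed; a pose out of reach is approached as far as the arm can. A call with a gripper value outside its range is refused whole. The fingers move at their own pace and stop on an object; "newtons" is the grip in N (left out, the last holds). Time passes only in rows, so rows that do not move let the fingers close. It gives the time, the measured TCP pose, the force, the opening and the grip force at its end, in the units of the state.
- readout.read_state(): the state, without advancing time (a new reading comes with each control period).
- snapshot(name): name is "scene" or "top"; returns a dict with "pixels" (420x560x3 uint8, red, green, blue), "depth" (420x560 float32, m along the optical axis (not along the pixel's ray), 0 where there is no reading), "vfov" (degrees; the focal length in pixels is half the picture's height over the tangent of half this angle, whatever the lens; pixels are square), "cx", "cy" (the principal point, pixels), "k1" (the pictures are not rectified: a ray, as slopes to the right and down, at radius r is drawn at 1 + k1 r^2 times it, then the intrinsics apply), "rvec" (rotation vector, rad) and "tvec" (3), from world to camera coordinates, as OpenCV has them. Camera axes: x right, y down, z forward; pixel columns grow to the right and rows downward; lengths in m; the calibration is good to about 2 mm. A picture is of the moment at which its call begins.
- finish_job(): hands the job in; it is judged then, once.
Trained networks look in a picture, given as the dict that the camera call returned (one of the last four; its "shot" number tells which), for a name from the list of things; names that differ only in an ending like _2 or _b are one class to them, and where a whole thing is asked for, a point or a joint stands for the part that bears it (a point fixed in the world has none). Each returns a list of dicts, best first, with "conf" (0 to 1); they miss things now and then, are a little off and sometimes report something else, mostly with a low value. They report only what shows in the picture. A call takes as long as a camera call.
- masks_of(picture, label): "mask" (420x560 bool, what is visible of it).
- place_of(picture, label): "position" ([x, y, z] in m, in the coordinates of the camera as it stood for that picture, good to about 4 mm: a listed point, or the origin of a listed thing).
The state is a dict: "time_s": time; "joint_positions": joint angles; "qd": joint speeds; "joint_torque": joint torques, N m; "ee_pos": TCP position; "ee_rot": TCP orientation; "wrist_force": force on the tool from outside, world axes, zero at the start; "ft_torque": the same for the moment, N m; "gripper_width": opening from 0.0 (shut) to 1.0 (fully open); "grasp_force": force on a finger pad.
Only numpy, scipy, OpenCV 4.12 (cv2) and the standard library are available. Lean on these libraries where they do the work, as an engineer would, in place of code of your own. Each camera call takes 0.05 s, during which the arm holds its last target. There are 200 camera calls.

### The job

Open the small white lockbox. Turn its combination dial left (anticlockwise) to the third mark left of the long zero mark without passing that mark, then turn it slowly right (clockwise), past zero, until you feel the spring catch drop in and the dial stop, somewhere between the first and the fourth mark right of zero; never force the dial against the catch or pull hard on a lid that is still held. Then slide the lid fully open towards the front, let go, and leave the things standing round the box where they are.

Things in the scene. Friction and masses are not known exactly. Their poses are not given: they have to be found in the camera images.
- lockbox: White metal box fixed on the worktop, 160 (its x) x 250 (its y) x 79 mm high. Origin: centre of the underside. Its -x side is the front, +y its left end. Left part: the lock, with a flat dial on top, upright axis at x 0, y +67 mm. Right part: a compartment under a flat grey sliding lid.
- zero_mark (a point): The zero mark, on the box's top at the back (+x) of the dial, 44 mm from the dial's axis: the longest and thickest of 30 fixed black marks that ring the dial 12 degrees apart; every third mark is somewhat longer. The dial's pointer is read against them.
- dial_grip (a point): On the dial's axis, 97 mm above the worktop, in the dial's bar handle; x points along the bar to the pointer, z up. The bar is 52 mm long, 14 mm thick, from 81 to 109 mm above the worktop, on a steel disc of 72 mm diameter with its face at 81.5 mm. The pointer is a black blade on the disc at the bar's end. The lid's handle stands 100 mm or more from here.
- lock_dial (a joint): Dial angle in rad, positive = left (anticlockwise from above), 0 = pointer at the zero mark, from -2.6 to 2.6; a mark is 0.209 rad, third mark left = +0.628. Turning freely takes 0.05 to 0.1 N m. Turned right from there, it is caught at an angle that differs each time, from -0.16 to -0.83; then it has some 3 degrees of play either way and yields about 5.4 N m per rad when forced.
- lock_wheel (a point): On the dial's axis, in the lock: a hidden wheel. Turning the dial left picks it up on the way and pushes it along; it stays when the dial turns back. The catch drops only if it was left within 0.08 rad of dial angle +0.628. If pushed too far, turning the dial right to about -1.9 pushes it back and one can start again.
- catch_side (a joint): Sideways give of the spring catch inside the lock, in m, 0 unloaded, either sign, 8 N per mm. It bends when the caught dial is forced or the locked lid is pulled. Beyond 1.8 mm (14.5 N at the catch or the lid, 0.37 N m at the dial) the lock is damaged. Too small to steer by: feel the torque.
- lid (a joint): How far the lid is slid towards the box's front (-x), in m: 0 shut, 0.05 fully open (a stop). Sliding takes about 2 N; while locked the catch holds it within a few mm of shut.
- lid_grip (a point): Centre of the lid's handle, 88 mm above the worktop, on the lid 30 mm behind its middle; moves with the lid, axes as the box's. The handle is an upright rib, 12 mm thick (x), 50 mm long (y), from 75 to 99 mm above the worktop.
- timer: Loose bystander: small white lab timer, 62 x 62 x 18 mm, lying beside the box's left end. Origin: centre of its underside.
- vial: Loose bystander: white strip vial, 42 mm across and 109 mm tall, standing beside the box's right end. Origin: centre of its underside.
- sachet: Loose bystander: flat grey sachet, 62 x 30 x 6 mm, lying on the worktop in front of the box. Origin: centre of its underside.

How it is judged:
By the outcome, as a careful person would: the job done as asked, in the order asked, and still so for the second after the job is handed in, with the robot touching nothing.
It also fails if it takes over 64 s, if anything falls off the work surface, if the arm or the gripper's body presses on something with over 40 N, if the wrist force passes 120 N, or if a joint passes its speed limit or range.

## Working session

There is one attempt and no reset: what is moved stays moved. The work goes in short steps, Python scripts to look and compute and a tool call to move; the robot and the scene stay as the last step left them, time stands still between calls to the robot, and variables do not carry over. Pictures are saved under pics/ and viewed, at most 10 in all, crops included, and the job is handed in when it is done.

Besides the shell and the picture viewer there is one more tool, called after "Emit:" as name(argument=value, ...), one argument or row to a line, values as JSON. carry_out: Moves the arm, as the interface text tells. Its arguments: {"type":"object","properties":{"steps":{"type":"array","items":{"type":"array"}},"newtons":{"type":"number"}},"required":["steps"]}

```bash
mkdir -p pics; ls; cat > h.py <<'E'
import numpy as np, cv2
from scipy.spatial.transform import Rotation as R
from cell import readout, snapshot, finish_job, masks_of, place_of
def world(p,c): return R.from_rotvec(p["rvec"]).inv().apply(np.array(c)-np.array(p["tvec"]))
def pix(p,w):
    w=np.atleast_2d(w); c=R.from_rotvec(p["rvec"]).apply(w)+np.array(p["tvec"])
    s=c[:,:2]/c[:,2:]; s=s*(1+p["k1"]*(s**2).sum(1,keepdims=True)); f=210/np.tan(np.radians(p["vfov"])/2)
    return s*f+[p["cx"],p["cy"]]
def ray_z(p,uv,z):
    f=210/np.tan(np.radians(p["vfov"])/2); d=(np.atleast_2d(uv)-[p["cx"],p["cy"]])/f; s=d.copy()
    for _ in range(20): s=d/(1+p["k1"]*(s**2).sum(1,keepdims=True))
    Rt=R.from_rotvec(p["rvec"]).inv(); o=-Rt.apply(np.array(p["tvec"])); v=Rt.apply(np.c_[s,np.ones(len(s))])
    return o+v*((z-o[2])/v[:,2])[:,None]
E
python3 - <<'E'
from h import *
s=readout.read_state(); print(s)
for n in("scene","top"):
    p=snapshot(n); cv2.imwrite(f"pics/{n}0.png",p["pixels"][:,:,::-1])
    for l in("lockbox","zero_mark","dial_grip","lid_grip","timer","vial","sachet"):
        print(n,l,[(np.round(world(p,d["position"]),4).tolist(),round(d["conf"],2)) for d in place_of(p,l)[:2]])
E
```

```text
pics
{'time_s': 0.0, 'joint_positions': array([ 1.19602337e+00,  3.42726146e-01,  1.52498977e+00,  2.89559765e-06,
        1.27538961e+00, -1.46007790e-01]), 'qd': array([ 3.39426751e-04,  2.19851953e-05, -9.73529199e-04, -2.57805398e-04,
        7.62221165e-05,  7.13966558e-04]), 'joint_torque': array([-1.13132042e-03, -4.31247067e+01, -2.44225323e+01,  7.17013143e-02,
        5.61280386e-02, -1.27172584e-04]), 'ee_pos': array([0.11889336, 0.51095804, 0.22605269]), 'ee_rot': array([-3.58516883e-01, -3.12067313e+00,  2.29489587e-03]), 'wrist_force': array([-0.75143276, -0.1553296 , -0.37243822]), 'ft_torque': array([-0.06492562,  0.06562488, -0.04900019]), 'grasp_force': 0.0, 'gripper_width': 1.0027101026180318}
scene lockbox [([0.5468, -0.3262, 0.0002], 0.81)]
scene zero_mark [([0.6251, -0.3487, 0.0797], 0.71)]
scene dial_grip [([0.6108, -0.3071, 0.0983], 0.72)]
scene lid_grip [([0.5025, -0.3724, 0.0896], 0.74)]
scene timer [([0.7266, -0.3099, 0.0021], 0.56)]
scene vial [([0.3865, -0.4041, -0.0021], 0.59)]
scene sachet [([0.5236, -0.1806, -0.0023], 0.72)]
top lockbox [([0.5482, -0.329, -0.0003], 0.56)]
top zero_mark [([0.6305, -0.3474, 0.0749], 0.88)]
top dial_grip [([0.6165, -0.3067, 0.1003], 0.92)]
top lid_grip [([0.5042, -0.3775, 0.0886], 0.76)]
top timer [([0.7327, -0.3111, 0.0033], 0.69)]
top vial [([0.3915, -0.4044, 0.0015], 0.53)]
top sachet [([0.5282, -0.1839, -0.0021], 0.64), ([0.7302, -0.3078, 0.0054], 0.23)]
```

View crop.

```bash
python3 - <<'E'
from h import *
p=snapshot("top")
pts=np.array([[.5475,-.3275,.079],[.614,-.307,.0815],[.503,-.375,.099]])
print(pix(p,pts)); c=pix(p,pts)[1].astype(int)
im=p["pixels"][:,:,::-1]
a,b=max(c[1]-75,0),max(c[0]-110,0)
print(a,b)
cv2.imwrite("pics/crop0.png",cv2.resize(im[a:a+150,b:b+200],None,fx=4,fy=4,interpolation=cv2.INTER_CUBIC))
E
```

```text
[[292.74148464 191.33967915]
 [283.89537104 161.12353366]
 [314.71178926 211.49070728]]
86 173
```

View pics/crop0.png

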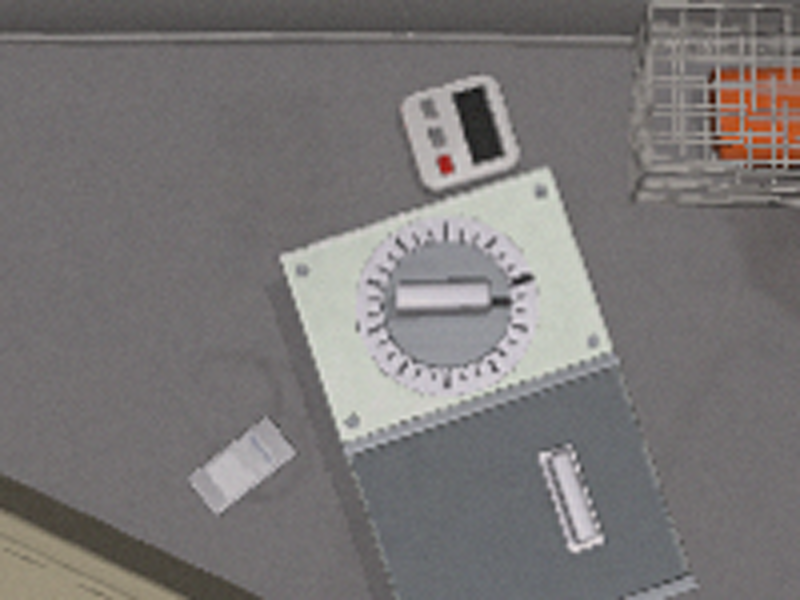

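View pics/scene0.png

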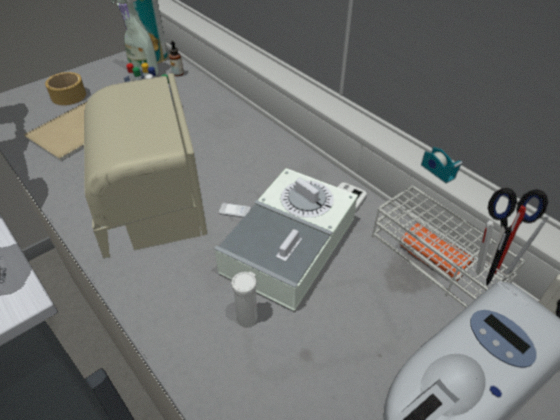

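```bash
cat > fit.py <<'E'
from h import *
from scipy.optimize import minimize
def boxpts(q):
    c=np.array([[x,y,z] for x in(-.08,.08) for y in(-.125,.125) for z in(0,.079)])
    return R.from_euler("z",q[2]).apply(c)+[q[0],q[1],0]
def fit(ps,q0):
    S=4
    ms=[cv2.resize((masks_of(p,"lockbox")[0]["mask"]*255).astype(np.uint8),None,fx=S,fy=S,interpolation=cv2.INTER_LINEAR)>127 for p in ps]
    def cost(q):
        t=0
        for p,m in zip(ps,ms):
            u=(pix(p,boxpts(q))+.5)*S-.5
            a=np.zeros(m.shape,np.uint8); cv2.fillConvexPoly(a,cv2.convexHull(np.round(u*16).astype(np.int32)),1,shift=4)
            t+=1-(m&(a>0)).sum()/(m|(a>0)).sum()
        return t/len(ps)
    s=np.array([[0,0,0],[.01,0,0],[0,.01,0],[0,0,.06]])+q0
    return (lambda r:(np.round(r.x,4),round(r.fun,3)))(minimize(cost,q0,method="Nelder-Mead",options=dict(initial_simplex=s,xatol=1e-5,fatol=1e-6)))
E
python3 - <<'E'
from fit import *
P={n:snapshot(n) for n in("top","scene")}
q0=[.5475,-.3275,-1.24]
for k in(["top"],["scene"],["top","scene"]): print(k,fit([P[n] for n in k],q0))
s=readout.read_state(); print(R.from_rotvec(s["ee_rot"]).as_matrix().round(3).tolist())
# height map, both cameras, 5cm cells
H=np.full((24,32),-1.)
for p in P.values():
    v,u=np.mgrid[0:420,0:560]; f=210/np.tan(np.radians(p["vfov"])/2)
    d=np.c_[(u.ravel()-p["cx"])/f,(v.ravel()-p["cy"])/f]; sl=d.copy()
    for _ in range(15): sl=d/(1+p["k1"]*(sl**2).sum(1,keepdims=True))
    z=p["depth"].ravel(); w=R.from_rotvec(p["rvec"]).inv().apply(np.c_[sl,np.ones(len(sl))]*z[:,None]-np.array(p["tvec"]))[z>0]
    i=((w[:,0]+.2)/.05).astype(int); j=((w[:,1]+.8)/.05).astype(int); ok=(w[:,0]>-.2)&(i<24)&(w[:,1]>-.8)&(j<32)
    np.maximum.at(H,(i[ok],j[ok]),w[ok,2])
print("cols y from -.8 step .05; rows x from -.2")
for r in range(24): print("%5.2f"%(-.2+.05*r)," ".join("%3d"%(h*100) for h in H[r]))
E
```

```text
['top'] (array([ 0.5502, -0.3305, -1.2312]), np.float64(0.02))
['scene'] (array([ 0.5497, -0.3281, -1.2371]), np.float64(0.069))
['top', 'scene'] (array([ 0.5497, -0.3301, -1.2256]), np.float64(0.048))
[[-0.974, 0.227, -0.0], [0.227, 0.974, 0.0], [0.0, 0.0, -1.0]]
cols y from -.8 step .05; rows x from -.2
-0.20 -88 -88 -88 -88 -88 -88 -88 -88 -88 -88 -88 -88 -79 -78 -100 -100 -100 -100 -100 -100 -100 -100 -100 -100 -100 -100 -100 -100 -88 -89 -88 -88
-0.15 -88 -88 -88 -88 -88 -88 -88 -88 -88 -89 -88 -88 -78 -50 -100 -100 -100 -100 -100 -100 -100 -100 -100 -89 -88 -88 -89 -88 -88 -88 -88 -88
-0.10 -88 -88 -88 -88 -88 -88 -88 -88 -88 -88 -88 -88 -79 -25 -100 -100 -100 -100 -100 -100 -100 -100 -89 -88 -88 -88 -88 -88 -88 -88 -88 -88
-0.05 -89 -88 -88 -88 -88 -88 -88 -88 -88 -88 -89 -88   0   0 -100 -100 -100 -100   0   0 -100 -89 -89 -88 -89 -88 -89 -88 -88 -88 -88 -89
 0.00 -100 -100 -100 -100 -100 -100 -100 -100 -100 -100 -100 -100   0   1  10  11   8   6   1   0 -100 -100 -100 -100 -100 -100 -100 -100 -100 -100 -100 -100
 0.05 -100 -100 -100 -100 -100 -100 -100 -100 -100 -100 -100 -1
[... 1936 characters left out ...]
  12  12  12  12  12  12  12  12  12  12  12  12  12  12  12  17  12  11 -100 -100 -100 -100
 0.80  25  25  12  12  12  12  16  15  12  12  12  12  28  12  12  12  12  12  12  21  12  12  12  13  12  12  12  12 -100 -100 -100 -100
 0.85  35  34  33  33  36  44  43  42  41  39  37  36  34  33  31  32  32  33  34  35  34  27  21  18  16  15  13  11 -100 -100 -100 -100
 0.90 -100 -100 -100 -100 -100 -100 -100 -100 -100 -100 -100 -100 -100 -100 -100 -100 -100 -100 -100 -100 -100 -100 -100 -100 -100 -100 -100 -100 -100 -100 -100 -100
 0.95 -100 -100 -100 -100 -100 -100 -100 -100 -100 -100 -100 -100 -100 -100 -100 -100 -100 -100 -100 -100 -100 -100 -100 -100 -100 -100 -100 -100 -100 -100 -100 -100
```

View pics/top0.png

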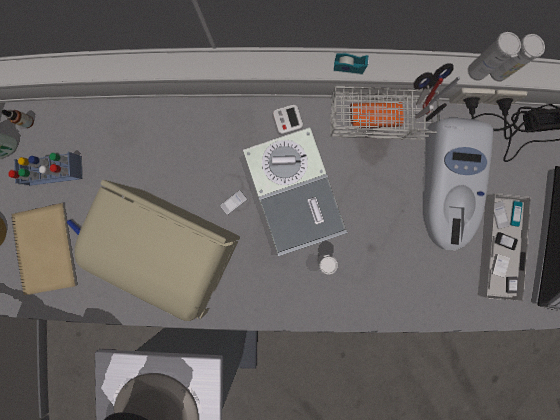

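Emit:
carry_out(
  steps=[
    [[0,0,-20],9.6,60],
    [[0,0,-20],9.6,60],
    [[0,0,-20],9.6,60],
    [[0,0,-20],9.6,60],
    [[0,0,-20],9.6,60],
    [[0,0,-20],9.6,60],
    [[0,0,-20],9.6,60],
    [[0,0,-20],9.7,60],
  ],
)

```text
time_s: 2.15
ee_pos: [0.119, 0.5113, 0.3874]
ee_rot: [-2.228, -2.215, -0.0]
wrist_force: [-0.6, -0.4, 0.4]
gripper_width: 0.653
grasp_force: 0.0
```

```bash
python3 - <<'E'
from h import *
p=snapshot("top")
def yaw(a,b,z):
    w=ray_z(p,[a,b],z); d=w[1]-w[0]; return w.round(4).tolist(), np.arctan2(d[1],d[0]).round(3), np.linalg.norm(d).round(4)
o=np.array([173,86])-.375
print("left edge",yaw(np.array([280,255])/4+o,np.array([548,170])/4+o,.079))
print("right edge",yaw([278,253.5],[346,232],.079))
print("bar",yaw(np.array([397,297])/4+o,np.array([490,293])/4+o,.109))
m=masks_of(p,"dial_grip")
for d in m[:1]:
    print(d["conf"],d["mask"].sum(),cv2.minAreaRect(np.argwhere(d["mask"])[:,::-1].astype(np.float32)))
c=pix(p,[[.6135,-.3075,.109]])[0]; print(c)
hs=cv2.cvtColor(p["pixels"],cv2.COLOR_RGB2GRAY); a,b=int(c[1])-9,int(c[0])-16
print(hs[a:a+18,b:b+40])
print(readout.read_state()["joint_positions"],readout.read_state()["ee_pos"])
E
```

```text
left edge ([[0.6399, -0.2145, 0.079], [0.6898, -0.3632, 0.079]], np.float64(-1.247), np.float64(0.1568))
right edge ([[0.4108, -0.2974, 0.079], [0.46, -0.4453, 0.079]], np.float64(-1.25), np.float64(0.1559))
bar ([[0.6115, -0.2817, 0.109], [0.6143, -0.3314, 0.109]], np.float64(-1.514), np.float64(0.0497))
0.83 867 ((284.5, 162.0), (32.0, 33.0), 90.0)
[283.93153362 159.12000566]
[[192 193 190 121 136 167 144 147 141 143 139 141 147 139 144 144 141 142
  144 144 142 144 138 144 143 144 143 138 134 152 160 136 189 199 195 197
  200 198 199 201]
 [193 196 192 181 164 111 137 139 141 140 137 139 143 140 141 140 142 139
  141 145 144 144 145 141 142 142 144 147 142 147 174 187 200 203 199 196
  193 199 202 200]
 [161 171 196 197 176 126 137 135 137 139 138 137 136 142 140 140 141 136
  145 141 140 142 146 143 138 142 147 143 142 147 161 179 191 142 152 197
  197 195 200 202]
 [170 113 123 172 141 135 139 138 142 137 144 141 137 143 141 142 143 142
  146 143 146 146 146 144 147 145 143 146 145 143 137 131 164 121 182 201
  201 204 203 203]
 [188 173 162 109 143 142 143 141 143 145 143 144 1
[... 1715 characters left out ...]
104 103 105 112 121 142 146 146 146 148 157 204 173
  179 192 202 198]
 [185 195 129 121 120 115 116 115 117 116 120 137 142 140 138 136 136 135
  137 139 137 139 141 140 142 139 141 140 145 147 145 145 140 127 183 203
  201 204 203 201]
 [195 168 107 140 139 138 138 141 142 146 137 146 146 144 148 145 147 150
  151 147 150 145 148 147 149 148 148 151 150 150 148 148 143 144 197 206
  201 202 203 203]
 [124 122 109 147 143 147 142 147 148 149 147 149 148 151 149 152 152 148
  153 148 150 152 153 154 152 151 151 150 149 152 153 147 150 180 115  99
  115 162 205 199]]
[1.19598871e+00 2.72562952e-01 1.18565337e+00 6.02564369e-06
 1.67896121e+00 1.19736253e+00] [0.11930533 0.51195889 0.3887748 ]
```

Emit:
carry_out(
  steps=[
    [[-45,41,0],0,40],
    [[-45,41,0],0,40],
    [[-45,41,0],0,40],
    [[-45,41,0],0,40],
    [[-45,41,0],0,40],
    [[-45,41,0],0,40],
    [[-45,41,0],0,40],
    [[-45,41,0],0,40],
  ],
)

```text
time_s: 3.25
ee_pos: [0.4478, 0.1495, 0.3859]
ee_rot: [-2.217, -2.225, 0.001]
wrist_force: [0.1, 0.7, 0.3]
gripper_width: 0.434
grasp_force: 0.0
```

Emit:
carry_out(
  steps=[
    [[-57,20,0],0,40],
    [[-57,20,0],0,40],
    [[-57,20,0],0,40],
    [[-57,20,0],0,40],
    [[-57,20,0],0,40],
    [[-57,20,0],0,40],
    [[-57,20,0],0,40],
    [[0,0,0],-3,40],
  ],
)

```text
time_s: 4.25
ee_pos: [0.5872, -0.2522, 0.3822]
ee_rot: [-2.159, -2.276, 0.003]
wrist_force: [-0.1, 1.3, 0.4]
gripper_width: 0.434
grasp_force: 0.0
```

Emit:
carry_out(
  steps=[
    [[-56.5,23.5,0],0,40],
    [[0,0,55],0,40],
    [[0,0,55],0,40],
    [[0,0,55],0,40],
    [[0,0,55],0,40],
    [[0,0,30],0,40],
    [[0,0,0],0,40],
  ],
)

```text
time_s: 5.12
ee_pos: [0.6115, -0.3018, 0.1328]
ee_rot: [-2.154, -2.277, 0.002]
wrist_force: [-0.7, 0.3, 0.2]
gripper_width: 0.438
grasp_force: 0.0
```

```bash
python3 - <<'E'
from h import *
s=readout.read_state(); print(s["ee_pos"].round(4),s["joint_positions"].round(3),s["ft_torque"].round(3))
p=snapshot("scene"); t=snapshot("top"); im=p["pixels"][:,:,::-1]
c=pix(p,[s["ee_pos"]])[0].astype(int); a,b=c[1]-80,c[0]-80
A=cv2.resize(im[a:a+140,b:b+140],(560,560),interpolation=cv2.INTER_CUBIC)
cv2.imwrite("pics/s1.png",A)
E
```

```text
[ 0.6115 -0.3018  0.1328] [-0.571  0.712  1.156  0.     1.282 -0.626] [-0.079 -0.    -0.002]
```

View pics/s1.png

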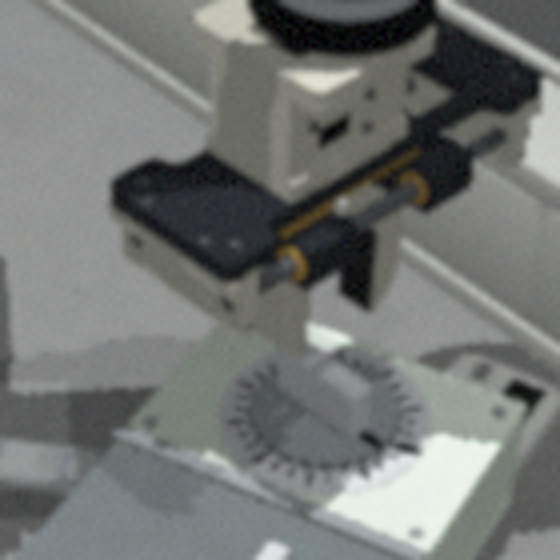

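Emit:
carry_out(
  steps=[
    [[-6,2,0],0,40],
    [[0,0,16],0,40],
    [[0,0,15],0,40],
    [[0,0,15],0,40],
    [[0,0,0],0,40],
  ],
  newtons=8,
)

```text
time_s: 5.85
ee_pos: [0.6147, -0.3081, 0.0883]
ee_rot: [-2.16, -2.276, 0.001]
wrist_force: [-0.3, 0.2, 0.4]
gripper_width: 0.437
grasp_force: 0.0
```

Emit:
carry_out(
  steps=[
    [[0,0,0],0,20],
    [[0,0,0],0,8],
    [[0,0,0],0,8],
    [[0,0,0],0,8],
    [[0,0,0],0,8],
  ],
  newtons=8,
)

```text
time_s: 6.48
ee_pos: [0.6125, -0.3092, 0.0913]
ee_rot: [-2.16, -2.275, 0.006]
wrist_force: [-12.8, -0.4, 6.7]
gripper_width: 0.152
grasp_force: 8.0
```

```bash
cat > st.py <<'E'
from h import *
s=readout.read_state(); m=R.from_rotvec(s["ee_rot"]).as_matrix()
y=np.arctan2(-m[1,0],-m[0,0])
print("t",round(s["time_s"],2),"pos",s["ee_pos"].round(4),"ptr yaw",y.round(3),"dial(box -1.243)",(y+1.243).round(3),"F",s["wrist_force"].round(1),"T",s["ft_torque"].round(3),"w mm",(s["gripper_width"]*91.8).round(1),"g",round(s["grasp_force"],1),"j6",s["joint_positions"][5].round(2))
E
python3 st.py
```

```text
Traceback (most recent call last):
  File "st.py", line 4, in <module>
    print("t",round(s["time_s"],2),"pos",s["ee_pos"].round(4),"ptr yaw",y.round(3),"dial(box -1.243)",(y+1.243).round(3),"F",s["wrist_force"].round(1),"T",s["ft_torque"].round(3),"w mm",(s["gripper_width"]*91.8).round(1),"g",round(s["grasp_force"],1),"j6",s["joint_positions"][5].round(2))
                                                                                                                                                                                          ^^^^^^^^^^^^^^^^^^^^^^^^^^^^^^^
AttributeError: 'float' object has no attribute 'round'
```

```bash
sed -i 's/(s\["gripper_width"\]\*91.8).round(1)/round(float(s["gripper_width"])*91.8,1)/' st.py; python3 st.py
```

```text
t 6.47 pos [ 0.6125 -0.3092  0.0913] ptr yaw -1.519 dial(box -1.243) -0.276 F [-12.8  -0.4   6.7] T [-0.135  2.231 -0.031] w mm 14.0 g 8.0 j6 -0.63
```

Emit:
carry_out(
  steps=[
    [[0,-2,-1.5],0,8],
    [[0,0,0],0,8],
    [[0,0,0],0,8],
  ],
)

```text
time_s: 6.85
ee_pos: [0.6124, -0.3091, 0.0915]
ee_rot: [-2.161, -2.277, 0.003]
wrist_force: [-5.7, -2.4, -4.0]
gripper_width: 0.152
grasp_force: 8.0
```

```bash
python3 st.py
```

```text
t 6.85 pos [ 0.6124 -0.3091  0.0915] ptr yaw -1.519 dial(box -1.243) -0.276 F [-5.7 -2.4 -4. ] T [-0.499  0.961 -0.018] w mm 13.9 g 8.0 j6 -0.63
```

Emit:
carry_out(
  steps=[
    [[-0.7,-1.6,0.5],0,8],
    [[0,0,0],0,8],
  ],
)

```text
time_s: 7.1
ee_pos: [0.6123, -0.3092, 0.0915]
ee_rot: [-2.162, -2.279, -0.001]
wrist_force: [-0.5, 0.8, -4.5]
gripper_width: 0.151
grasp_force: 8.0
```

```bash
python3 st.py
```

```text
t 7.1 pos [ 0.6123 -0.3092  0.0915] ptr yaw -1.518 dial(box -1.243) -0.275 F [-0.5  0.8 -4.5] T [-0.018  0.202 -0.087] w mm 13.9 g 8.0 j6 -0.63
```

Emit:
carry_out(
  steps=[
    [[0,0,0.5],0,8],
    [[0,0,0],-5,8],
    [[0,0,0],-5,8],
    [[0,0,0],-5,8],
    [[0,0,0],-5,8],
    [[0,0,0],-5,8],
    [[0,0,0],0,8],
  ],
  newtons=15,
)

```text
time_s: 7.98
ee_pos: [0.6133, -0.309, 0.0915]
ee_rot: [1.618, 2.691, 0.002]
wrist_force: [4.5, 3.0, -3.6]
gripper_width: 0.15
grasp_force: 15.0
```

```bash
python3 st.py
```

```text
t 7.97 pos [ 0.6133 -0.309   0.0915] ptr yaw -1.082 dial(box -1.243) 0.161 F [ 4.5  3.  -3.6] T [ 0.467 -0.64   0.027] w mm 13.8 g 15.0 j6 -1.07
```

Emit:
carry_out(
  steps=[
    [[2.3,1.2,0.5],0,8],
    [[0,0,0],-5,8],
    [[0,0,0],-5,8],
    [[0,0,0],-5,8],
    [[0,0,0],-5,8],
    [[0,0,0],0,8],
  ],
  newtons=15,
)

```text
time_s: 8.72
ee_pos: [0.614, -0.3083, 0.0914]
ee_rot: [1.125, 2.927, -0.001]
wrist_force: [8.1, -3.0, -4.8]
gripper_width: 0.151
grasp_force: 15.0
```

```bash
python3 st.py
```

```text
t 8.72 pos [ 0.614  -0.3083  0.0914] ptr yaw -0.734 dial(box -1.243) 0.509 F [ 8.1 -3.  -4.8] T [-0.396 -1.184  0.021] w mm 13.8 g 15.0 j6 -1.41
```

Emit:
carry_out(
  steps=[
    [[-2,0,0.5],-3.4,8],
    [[0,0,0],-3.4,8],
    [[0,0,0],0,8],
  ],
)

```text
time_s: 9.1
ee_pos: [0.6143, -0.3082, 0.0914]
ee_rot: [0.952, 2.992, 0.0]
wrist_force: [1.4, 4.0, 2.5]
gripper_width: 0.149
grasp_force: 15.0
```

```bash
python3 st.py; python3 - <<'E'
from h import *
p=snapshot("scene"); im=p["pixels"][:,:,::-1]
cs=pix(p,[[.6125,-.307,.0815]])[0].astype(int); a,b=cs[1]-45,cs[0]-60
cv2.imwrite("pics/s2.png",cv2.resize(im[a:a+80,b:b+110],None,fx=7,fy=7,interpolation=cv2.INTER_CUBIC))
c=np.array([.6125,-.307])
for k in range(6):
    y=-1.243+k*.2094; print(k,((pix(p,[[*(c+.044*np.array([np.cos(y),np.sin(y)])),.08]])[0]-[b,a])*7).round())
E
```

```text
t 9.1 pos [ 0.6143 -0.3082  0.0914] ptr yaw -0.616 dial(box -1.243) 0.627 F [1.4 4.  2.5] T [ 0.681 -0.287 -0.077] w mm 13.7 g 15.0 j6 -1.53
0 [570. 382.]
1 [583. 360.]
2 [588. 337.]
3 [586. 313.]
4 [577. 291.]
5 [562. 269.]
```

View pics/s2.png

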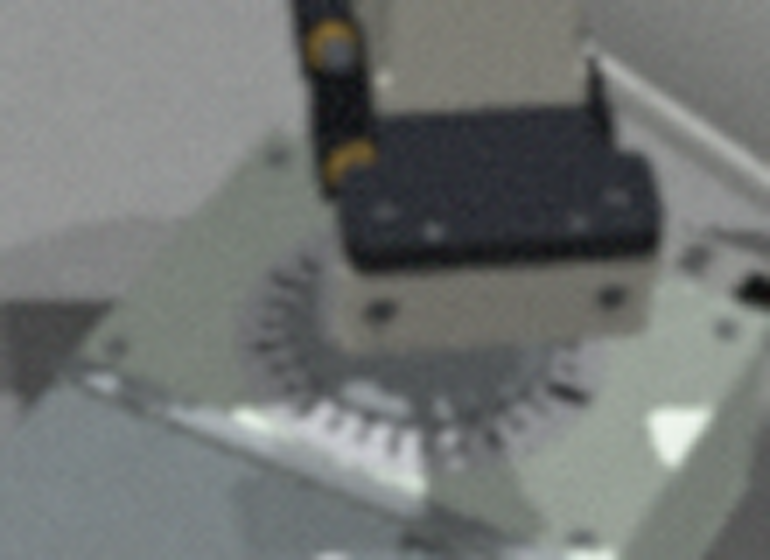

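Emit:
carry_out(
  steps=[
    [[0,0,0],3,8],
    [[0,0,0],3,8],
    [[0,0,0],3,8],
    [[0,0,0],3,8],
    [[0,0,0],3,8],
    [[0,0,0],3,8],
    [[0,0,0],3,8],
    [[0,0,0],3,8],
    [[0,0,0],3,8],
    [[0,0,0],3,8],
  ],
  newtons=11,
)

```text
time_s: 10.4
ee_pos: [0.6133, -0.309, 0.0914]
ee_rot: [1.697, 2.643, -0.002]
wrist_force: [-0.8, 1.4, 5.4]
gripper_width: 0.151
grasp_force: 11.0
```

Emit:
carry_out(
  steps=[
    [[0,0,0],2,8],
    [[0,0,0],2,8],
    [[0,0,0],2,8],
    [[0,0,0],2,8],
    [[0,0,0],1,8],
    [[0,0,0],0,8],
  ],
)

```text
time_s: 11.15
ee_pos: [0.613, -0.3092, 0.0914]
ee_rot: [1.898, 2.503, -0.002]
wrist_force: [-2.6, 2.0, 6.7]
gripper_width: 0.152
grasp_force: 11.0
```

```bash
python3 st.py
```

```text
t 11.15 pos [ 0.613  -0.3092  0.0914] ptr yaw -1.297 dial(box -1.243) -0.054 F [-2.6  2.   6.7] T [0.224 0.57  0.113] w mm 13.9 g 11.0 j6 -0.85
```

Emit:
carry_out(
  steps=[
    [[0,0,0],1,8],
    [[0,0,0],1,8],
    [[0,0,0],1,8],
    [[0,0,0],0,8],
  ],
)

```text
time_s: 11.65
ee_pos: [0.6128, -0.3092, 0.0914]
ee_rot: [1.963, 2.453, -0.003]
wrist_force: [-3.4, 1.0, 5.4]
gripper_width: 0.155
grasp_force: 11.0
```

```bash
python3 st.py
```

```text
t 11.65 pos [ 0.6128 -0.3092  0.0914] ptr yaw -1.35 dial(box -1.243) -0.107 F [-3.4  1.   5.4] T [0.17  0.624 0.126] w mm 14.2 g 11.0 j6 -0.8
```

Emit:
carry_out(
  steps=[
    [[0,0,0],1,8],
    [[0,0,0],1,8],
    [[0,0,0],1,8],
    [[0,0,0],0,8],
  ],
)

```text
time_s: 12.15
ee_pos: [0.6127, -0.3093, 0.0914]
ee_rot: [2.026, 2.401, -0.003]
wrist_force: [-4.1, 1.3, 5.5]
gripper_width: 0.152
grasp_force: 11.0
```

```bash
python3 st.py
```

```text
t 12.15 pos [ 0.6127 -0.3093  0.0914] ptr yaw -1.402 dial(box -1.243) -0.159 F [-4.1  1.3  5.5] T [0.127 0.691 0.156] w mm 14.0 g 11.0 j6 -0.75
```

Emit:
carry_out(
  steps=[
    [[0.3,-1.1,-0.9],0,8],
    [[0,0,0],1,8],
    [[0,0,0],1,8],
    [[0,0,0],0,8],
  ],
)

```text
time_s: 12.65
ee_pos: [0.6125, -0.3091, 0.0914]
ee_rot: [2.065, 2.365, -0.001]
wrist_force: [1.2, -4.5, 1.3]
gripper_width: 0.157
grasp_force: 11.0
```

```bash
python3 st.py
```

```text
t 12.65 pos [ 0.6125 -0.3091  0.0914] ptr yaw -1.436 dial(box -1.243) -0.193 F [ 1.2 -4.5  1.3] T [-0.74   0.007  0.031] w mm 14.4 g 11.0 j6 -0.71
```

Emit:
carry_out(
  steps=[
    [[-0.7,0,0],1,8],
    [[0,0,0],1,8],
    [[0,0,0],0,8],
  ],
)

```text
time_s: 13.02
ee_pos: [0.6125, -0.3092, 0.0914]
ee_rot: [2.107, 2.33, -0.0]
wrist_force: [-1.4, -2.2, 5.3]
gripper_width: 0.152
grasp_force: 11.0
```

```bash
python3 st.py
```

```text
t 13.03 pos [ 0.6125 -0.3092  0.0914] ptr yaw -1.47 dial(box -1.243) -0.227 F [-1.4 -2.2  5.3] T [-0.504  0.237  0.107] w mm 14.0 g 11.0 j6 -0.68
```

Emit:
carry_out(
  steps=[
    [[0,0,0],1,8],
    [[0,0,0],0.5,8],
    [[0,0,0],0,8],
  ],
)

```text
time_s: 13.4
ee_pos: [0.6124, -0.3092, 0.0914]
ee_rot: [2.137, 2.302, -0.0]
wrist_force: [-0.9, -2.1, 4.8]
gripper_width: 0.151
grasp_force: 11.0
```

```bash
python3 st.py
```

```text
t 13.4 pos [ 0.6124 -0.3092  0.0914] ptr yaw -1.496 dial(box -1.243) -0.253 F [-0.9 -2.1  4.8] T [-0.505  0.303  0.08 ] w mm 13.8 g 11.0 j6 -0.65
```

Emit:
carry_out(
  steps=[
    [[0,0,0],1,8],
    [[0,0,0],0.5,8],
    [[0,0,0],0,8],
  ],
)

```text
time_s: 13.78
ee_pos: [0.6124, -0.3092, 0.0914]
ee_rot: [2.167, 2.274, -0.0]
wrist_force: [-1.5, -2.3, 5.8]
gripper_width: 0.153
grasp_force: 11.0
```

```bash
python3 st.py
```

```text
t 13.78 pos [ 0.6124 -0.3092  0.0914] ptr yaw -1.523 dial(box -1.243) -0.28 F [-1.5 -2.3  5.8] T [-0.524  0.329  0.139] w mm 14.1 g 11.0 j6 -0.63
```

Emit:
carry_out(
  steps=[
    [[0,0,0],1,8],
    [[0,0,0],0.5,8],
    [[0,0,0],0,8],
  ],
)

```text
time_s: 14.15
ee_pos: [0.6123, -0.3092, 0.0914]
ee_rot: [-2.197, -2.246, 0.001]
wrist_force: [-2.5, -3.7, 5.3]
gripper_width: 0.154
grasp_force: 11.0
```

```bash
python3 st.py
```

```text
t 14.15 pos [ 0.6123 -0.3092  0.0914] ptr yaw -1.549 dial(box -1.243) -0.306 F [-2.5 -3.7  5.3] T [-0.6    0.38   0.042] w mm 14.1 g 11.0 j6 -0.6
```

Emit:
carry_out(
  steps=[
    [[-0.4,-0.3,-0.5],1,8],
    [[0,0,0],0.5,8],
    [[0,0,0],0,8],
  ],
)

```text
time_s: 14.52
ee_pos: [0.6122, -0.3092, 0.0914]
ee_rot: [-2.225, -2.217, -0.0]
wrist_force: [-0.7, -1.4, 3.2]
gripper_width: 0.153
grasp_force: 11.0
```

```bash
python3 st.py
```

```text
t 14.53 pos [ 0.6122 -0.3092  0.0914] ptr yaw -1.575 dial(box -1.243) -0.332 F [-0.7 -1.4  3.2] T [-0.383  0.103  0.071] w mm 14.0 g 11.0 j6 -0.58
```

Emit:
carry_out(
  steps=[
    [[0,0,0],1,8],
    [[0,0,0],0.5,8],
    [[0,0,0],0,8],
  ],
)

```text
time_s: 14.9
ee_pos: [0.6121, -0.3092, 0.0914]
ee_rot: [-2.254, -2.187, -0.0]
wrist_force: [-0.7, -1.4, 1.7]
gripper_width: 0.154
grasp_force: 11.0
```

```bash
python3 st.py
```

```text
t 14.9 pos [ 0.6121 -0.3092  0.0914] ptr yaw -1.601 dial(box -1.243) -0.358 F [-0.7 -1.4  1.7] T [-0.273  0.196  0.097] w mm 14.2 g 11.0 j6 -0.55
```

Emit:
carry_out(
  steps=[
    [[0,0,0],1,8],
    [[0,0,0],0.5,8],
    [[0,0,0],0,8],
  ],
)

```text
time_s: 15.28
ee_pos: [0.6121, -0.3093, 0.0914]
ee_rot: [-2.282, -2.158, -0.0]
wrist_force: [-2.0, -0.5, 1.0]
gripper_width: 0.148
grasp_force: 11.0
```

```bash
python3 st.py
```

```text
t 15.28 pos [ 0.6121 -0.3093  0.0914] ptr yaw -1.627 dial(box -1.243) -0.384 F [-2.  -0.5  1. ] T [-0.181  0.296  0.038] w mm 13.6 g 11.0 j6 -0.52
```

Emit:
carry_out(
  steps=[
    [[0,0,0],1,8],
    [[0,0,0],0.5,8],
    [[0,0,0],0,8],
  ],
)

```text
time_s: 15.65
ee_pos: [0.612, -0.3092, 0.0914]
ee_rot: [-2.31, -2.128, 0.0]
wrist_force: [-2.0, 0.9, 1.8]
gripper_width: 0.153
grasp_force: 11.0
```

```bash
python3 st.py
```

```text
t 15.65 pos [ 0.612  -0.3092  0.0914] ptr yaw -1.653 dial(box -1.243) -0.41 F [-2.   0.9  1.8] T [-0.018  0.475  0.038] w mm 14.1 g 11.0 j6 -0.5
```

Emit:
carry_out(
  steps=[
    [[0,0,0],1,8],
    [[0,0,0],0.5,8],
    [[0,0,0],0,8],
  ],
)

```text
time_s: 16.02
ee_pos: [0.6119, -0.3092, 0.0914]
ee_rot: [-2.338, -2.097, 0.0]
wrist_force: [-3.6, 1.2, 2.3]
gripper_width: 0.153
grasp_force: 11.0
```

```bash
python3 st.py
```

```text
t 16.02 pos [ 0.6119 -0.3092  0.0914] ptr yaw -1.68 dial(box -1.243) -0.437 F [-3.6  1.2  2.3] T [ 0.108  0.706 -0.065] w mm 14.0 g 11.0 j6 -0.47
```

Emit:
carry_out(
  steps=[
    [[0,0,0],1,8],
    [[0,0,0],0.5,8],
    [[0,0,0],0,8],
  ],
)

```text
time_s: 16.4
ee_pos: [0.6119, -0.3092, 0.0914]
ee_rot: [-2.365, -2.066, 0.0]
wrist_force: [-4.7, 1.7, 2.2]
gripper_width: 0.153
grasp_force: 11.0
```

```bash
python3 st.py
```

```text
t 16.4 pos [ 0.6119 -0.3092  0.0914] ptr yaw -1.706 dial(box -1.243) -0.463 F [-4.7  1.7  2.2] T [0.133 0.869 0.014] w mm 14.1 g 11.0 j6 -0.44
```

Emit:
carry_out(
  steps=[
    [[0.3,-1.3,0],1,8],
    [[0,0,0],0.5,8],
    [[0,0,0],0,8],
  ],
)

```text
time_s: 16.77
ee_pos: [0.6117, -0.3092, 0.0915]
ee_rot: [2.392, 2.035, 0.001]
wrist_force: [3.1, -0.7, -4.3]
gripper_width: 0.152
grasp_force: 11.0
```

```bash
python3 st.py
```

```text
t 16.77 pos [ 0.6117 -0.3092  0.0915] ptr yaw -1.732 dial(box -1.243) -0.489 F [ 3.1 -0.7 -4.3] T [-0.27  -0.325 -0.019] w mm 14.0 g 11.0 j6 -0.42
```

Emit:
carry_out(
  steps=[
    [[0,0,0],1,8],
    [[0,0,0],0.5,8],
    [[0,0,0],0,8],
  ],
)

```text
time_s: 17.15
ee_pos: [0.6116, -0.3092, 0.0915]
ee_rot: [2.419, 2.003, 0.001]
wrist_force: [4.2, -2.0, -6.0]
gripper_width: 0.154
grasp_force: 11.0
```

```bash
python3 st.py
```

```text
t 17.15 pos [ 0.6116 -0.3092  0.0915] ptr yaw -1.758 dial(box -1.243) -0.515 F [ 4.2 -2.  -6. ] T [-0.453 -0.825  0.041] w mm 14.1 g 11.0 j6 -0.39
```

Emit:
carry_out(
  steps=[
    [[-0.2,0.5,0.7],1,8],
    [[0,0,0],0.5,8],
    [[0,0,0],0,8],
  ],
)

```text
time_s: 17.52
ee_pos: [0.6116, -0.3092, 0.0914]
ee_rot: [2.445, 1.972, 0.001]
wrist_force: [1.0, 1.0, 1.9]
gripper_width: 0.155
grasp_force: 11.0
```

```bash
python3 st.py
```

```text
t 17.52 pos [ 0.6116 -0.3092  0.0914] ptr yaw -1.784 dial(box -1.243) -0.541 F [1.  1.  1.9] T [-0.048 -0.176  0.028] w mm 14.3 g 11.0 j6 -0.37
```

Emit:
carry_out(
  steps=[
    [[0,0,0],1,8],
    [[0,0,0],0.5,8],
    [[0,0,0],0,8],
  ],
)

```text
time_s: 17.9
ee_pos: [0.6115, -0.3092, 0.0914]
ee_rot: [2.471, 1.94, 0.0]
wrist_force: [0.1, 1.2, 5.1]
gripper_width: 0.152
grasp_force: 11.0
```

```bash
python3 st.py
```

```text
t 17.9 pos [ 0.6115 -0.3092  0.0914] ptr yaw -1.81 dial(box -1.243) -0.567 F [0.1 1.2 5.1] T [0.108 0.098 0.027] w mm 13.9 g 11.0 j6 -0.34
```

Emit:
carry_out(
  steps=[
    [[0,0,0],1,8],
    [[0,0,0],0.5,8],
    [[0,0,0],0,8],
  ],
)

```text
time_s: 18.27
ee_pos: [0.6115, -0.3092, 0.0914]
ee_rot: [2.496, 1.908, 0.0]
wrist_force: [-0.1, 1.1, 5.8]
gripper_width: 0.151
grasp_force: 11.0
```

```bash
python3 st.py
```

```text
t 18.27 pos [ 0.6115 -0.3092  0.0914] ptr yaw -1.836 dial(box -1.243) -0.593 F [-0.1  1.1  5.8] T [ 0.128  0.1   -0.001] w mm 13.8 g 11.0 j6 -0.31
```

Emit:
carry_out(
  steps=[
    [[0,0,0],1,8],
    [[0,0,0],0.5,8],
    [[0,0,0],0,8],
  ],
)

```text
time_s: 18.65
ee_pos: [0.6114, -0.3092, 0.0914]
ee_rot: [2.52, 1.875, 0.0]
wrist_force: [-0.3, 1.5, 5.0]
gripper_width: 0.154
grasp_force: 11.0
```

```bash
python3 st.py
```

```text
t 18.65 pos [ 0.6114 -0.3092  0.0914] ptr yaw -1.862 dial(box -1.243) -0.619 F [-0.3  1.5  5. ] T [0.083 0.195 0.127] w mm 14.1 g 11.0 j6 -0.29
```

Emit:
carry_out(
  steps=[
    [[0,0,0],1,8],
    [[0,0,0],0.5,8],
    [[0,0,0],0,8],
  ],
)

```text
time_s: 19.02
ee_pos: [0.6114, -0.3092, 0.0914]
ee_rot: [2.545, 1.842, -0.0]
wrist_force: [-0.2, 1.1, 5.7]
gripper_width: 0.152
grasp_force: 11.0
```

```bash
python3 st.py
```

```text
t 19.02 pos [ 0.6114 -0.3092  0.0914] ptr yaw -1.888 dial(box -1.243) -0.645 F [-0.2  1.1  5.7] T [0.161 0.161 0.23 ] w mm 13.9 g 11.0 j6 -0.26
```

Emit:
carry_out(
  steps=[
    [[0,0,0],0.5,8],
    [[0,0,0],0.5,8],
    [[0,0,0],0,8],
  ],
)

```text
time_s: 19.4
ee_pos: [0.6113, -0.3092, 0.0914]
ee_rot: [2.561, 1.82, -0.0]
wrist_force: [0.2, 1.5, 5.2]
gripper_width: 0.153
grasp_force: 11.1
```

```bash
python3 st.py
```

```text
t 19.4 pos [ 0.6113 -0.3092  0.0914] ptr yaw -1.906 dial(box -1.243) -0.663 F [0.2 1.5 5.2] T [0.15  0.191 0.231] w mm 14.1 g 11.1 j6 -0.25
```

Emit:
carry_out(
  steps=[
    [[0,0,0],0.5,8],
    [[0,0,0],0,8],
  ],
)

```text
time_s: 19.65
ee_pos: [0.6113, -0.3092, 0.0914]
ee_rot: [2.568, 1.809, -0.0]
wrist_force: [-1.1, 1.5, 5.7]
gripper_width: 0.153
grasp_force: 11.1
```

```bash
python3 st.py
```

```text
t 19.65 pos [ 0.6113 -0.3092  0.0914] ptr yaw -1.914 dial(box -1.243) -0.671 F [-1.1  1.5  5.7] T [0.154 0.146 0.322] w mm 14.1 g 11.1 j6 -0.24
```

Emit:
carry_out(
  steps=[
    [[0,0,0],-1.2,8],
    [[0,0,0],-1.2,8],
    [[0,0,0],-1,8],
    [[0,0,0],0,8],
  ],
)

```text
time_s: 20.15
ee_pos: [0.6114, -0.3092, 0.0914]
ee_rot: [2.514, 1.884, 0.0]
wrist_force: [-0.4, 0.6, 6.3]
gripper_width: 0.155
grasp_force: 11.0
```

```bash
python3 st.py
```

```text
t 20.15 pos [ 0.6114 -0.3092  0.0914] ptr yaw -1.855 dial(box -1.243) -0.612 F [-0.4  0.6  6.3] T [0.152 0.135 0.051] w mm 14.2 g 11.0 j6 -0.3
```

Emit:
carry_out(
  steps=[
    [[0,0,0],0,40],
    [[0,0,0],0,40],
    [[0,0,0],0,40],
    [[0,0,-35],0,40],
    [[0,0,-35],-5,40],
    [[0,0,0],-10,0],
    [[0,0,0],-10,0],
    [[0,0,0],-10,0],
    [[0,0,0],0,0],
  ],
)

```text
time_s: 21.28
ee_pos: [0.6113, -0.3092, 0.1606]
ee_rot: [-1.833, -2.551, 0.0]
wrist_force: [-0.0, -1.1, 0.2]
gripper_width: 0.051
grasp_force: 0.0
```

```bash
python3 st.py
```

```text
t 21.27 pos [ 0.6113 -0.3092  0.1606] ptr yaw -1.246 dial(box -1.243) -0.003 F [-0.  -1.1  0.2] T [-0.02   0.037  0.053] w mm 4.7 g 0.0 j6 -0.9
```

Emit:
carry_out(
  steps=[
    [[-18,-41,0],0,0],
    [[-18,-41,0],0,0],
    [[-18,-41,0],0,0],
    [[0,0,35],0,0],
    [[0,0,0],0,0],
  ],
)

```text
time_s: 21.9
ee_pos: [0.5105, -0.399, 0.1233]
ee_rot: [-1.833, -2.544, -0.002]
wrist_force: [-0.2, -0.3, 0.2]
gripper_width: 0.005
grasp_force: 0.0
```

```bash
python3 st.py; python3 - <<'E'
from h import *
p=snapshot("scene"); t=snapshot("top"); 
for q in (p,t):
    for l in ("dial_grip","lid_grip"): print(l,[(world(q,d["position"]).round(4),round(d["conf"],2)) for d in place_of(q,l)[:1]])
def crop(q,f,n=80):
    c=pix(q,[[.52,-.36,.1]])[0].astype(int); return cv2.resize(q["pixels"][c[1]-n//2:c[1]+n//2,c[0]-n//2:c[0]+n//2,::-1],(390,390),interpolation=cv2.INTER_CUBIC)
cv2.imwrite("pics/l1.png",np.hstack([crop(p,5,120),crop(t,5,120)]))
E
```

```text
t 21.9 pos [ 0.5105 -0.399   0.1233] ptr yaw -1.249 dial(box -1.243) -0.006 F [-0.2 -0.3  0.2] T [-0.111 -0.006 -0.007] w mm 0.5 g 0.0 j6 -1.1
dial_grip []
lid_grip [(array([ 0.5035, -0.3718,  0.0903]), 0.77)]
dial_grip [(array([ 0.6168, -0.3061,  0.0963]), 0.72)]
lid_grip [(array([ 0.5045, -0.3794,  0.0871]), 0.66)]
```

View pics/l1.png

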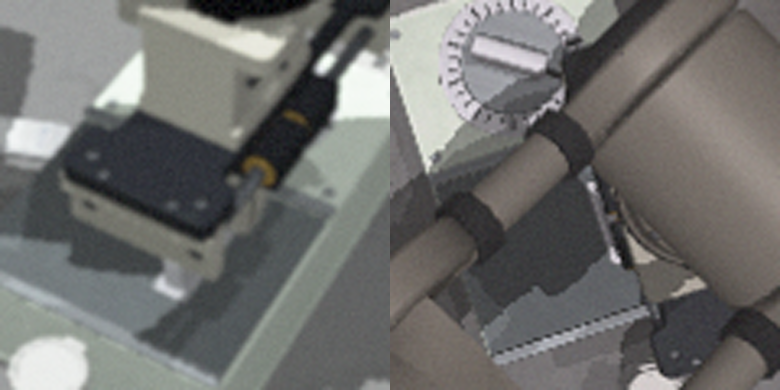

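Emit:
carry_out(
  steps=[
    [[-4,0,15],0,0],
    [[0,0,15],0,0],
    [[0,0,8],0,0],
    [[0,0,2],0,0],
    [[0,0,0],0,0],
  ],
)

```text
time_s: 22.82
ee_pos: [0.5136, -0.4036, 0.0858]
ee_rot: [-1.831, -2.553, -0.0]
wrist_force: [-0.6, 0.2, 0.1]
gripper_width: 0.004
grasp_force: 0.0
```

```bash
python3 st.py
```

```text
t 22.82 pos [ 0.5136 -0.4036  0.0858] ptr yaw -1.245 dial(box -1.243) -0.002 F [-0.6  0.2  0.1] T [-0.119 -0.016 -0.031] w mm 0.4 g 0.0 j6 -1.11
```

Emit:
carry_out(
  steps=[
    [[2,0,0],0,0],
    [[2,0,0],0,0],
    [[2,0,0],0,0],
    [[2,0,0],0,0],
    [[2,0,0],0,0],
    [[1.5,0,0],0,0],
    [[1.5,0,0],0,0],
    [[0,0,0],0,0],
  ],
)

```text
time_s: 23.82
ee_pos: [0.5094, -0.3915, 0.0859]
ee_rot: [1.831, 2.552, -0.0]
wrist_force: [0.1, -1.6, 0.7]
gripper_width: 0.003
grasp_force: 0.8
```

Emit:
carry_out(
  steps=[
    [[1.5,0,0],0,0],
    [[1,0,0],0,0],
    [[0,0,0],0,0],
  ],
)

```text
time_s: 24.2
ee_pos: [0.5085, -0.3889, 0.0859]
ee_rot: [-1.831, -2.553, -0.0]
wrist_force: [0.2, -0.8, -0.6]
gripper_width: 0.004
grasp_force: 0.8
```

Emit:
carry_out(
  steps=[
    [[1,0,0],0,0],
    [[1,0,0],0,0],
    [[0.5,0,0],0,0],
    [[0,0,0],0,0],
  ],
)

```text
time_s: 24.7
ee_pos: [0.5077, -0.3865, 0.0859]
ee_rot: [-1.831, -2.553, -0.0]
wrist_force: [-0.9, -2.4, -0.5]
gripper_width: 0.006
grasp_force: 0.8
```

Emit:
carry_out(
  steps=[
    [[1,0,0],0,0],
    [[1,0,0],0,0],
    [[0,0,0],0,0],
  ],
)

```text
time_s: 25.08
ee_pos: [0.507, -0.3845, 0.0859]
ee_rot: [-1.831, -2.552, -0.0]
wrist_force: [-0.7, -2.6, 0.3]
gripper_width: 0.005
grasp_force: 0.8
```

Emit:
carry_out(
  steps=[
    [[1,0,0],0,0],
    [[1,0,0],0,0],
    [[0,0,0],0,0],
  ],
)

```text
time_s: 25.45
ee_pos: [0.5064, -0.3826, 0.0859]
ee_rot: [-1.831, -2.553, -0.0]
wrist_force: [-0.3, -2.3, 0.8]
gripper_width: 0.006
grasp_force: 0.8
```

Emit:
carry_out(
  steps=[
    [[1,0,0],0,0],
    [[1,0,0],0,0],
    [[0,0,0],0,0],
  ],
)

```text
time_s: 25.82
ee_pos: [0.5058, -0.3807, 0.0858]
ee_rot: [-1.831, -2.553, -0.0]
wrist_force: [-0.3, -1.3, -0.3]
gripper_width: 0.006
grasp_force: 0.8
```

Emit:
carry_out(
  steps=[
    [[1,0,0],0,0],
    [[1,0,0],0,0],
    [[0,0,0],0,0],
  ],
)

```text
time_s: 26.2
ee_pos: [0.5051, -0.3788, 0.0859]
ee_rot: [-1.831, -2.553, -0.0]
wrist_force: [-0.2, -1.3, 0.1]
gripper_width: 0.006
grasp_force: 0.8
```

Emit:
carry_out(
  steps=[
    [[3,0,0],0,0],
    [[3,0,0],0,0],
    [[3,0,0],0,0],
    [[3,0,0],0,0],
    [[3,0,0],0,0],
    [[3,0,0],0,0],
    [[3,0,0],0,0],
    [[3,0,0],0,0],
    [[3,0,0],0,0],
    [[3,0,0],0,0],
  ],
)

```text
time_s: 27.45
ee_pos: [0.4955, -0.3503, 0.0859]
ee_rot: [-1.831, -2.553, -0.0]
wrist_force: [-0.9, -2.5, 0.1]
gripper_width: 0.008
grasp_force: 1.1
```

Emit:
carry_out(
  steps=[
    [[1,0,0],0,0],
    [[1,0,0],0,0],
    [[1,0,0],0,0],
    [[0,0,0],0,0],
  ],
)

```text
time_s: 27.95
ee_pos: [0.4946, -0.3476, 0.0859]
ee_rot: [-1.831, -2.553, -0.0]
wrist_force: [-0.9, -1.6, 0.6]
gripper_width: 0.006
grasp_force: 0.7
```

Emit:
carry_out(
  steps=[
    [[1,0,0],0,0],
    [[1,0,0],0,0],
    [[0,0,0],0,0],
  ],
)

```text
time_s: 28.32
ee_pos: [0.4939, -0.3456, 0.0859]
ee_rot: [-1.831, -2.553, -0.0]
wrist_force: [-0.6, -1.2, 0.1]
gripper_width: 0.006
grasp_force: 0.8
```

Emit:
carry_out(
  steps=[
    [[1,0,0],0,0],
    [[1,0,0],0,0],
    [[0,0,0],0,0],
  ],
)

```text
time_s: 28.7
ee_pos: [0.4939, -0.3455, 0.086]
ee_rot: [1.829, 2.55, -0.002]
wrist_force: [1.0, -7.9, -2.4]
gripper_width: 0.007
grasp_force: 3.8
```

Stop reached. I back off, rise, and move clear for a check.

Emit:
carry_out(
  steps=[
    [[-4,0,0],0,0],
    [[-4,0,0],0,0],
    [[0,0,-40],0,0],
    [[0,0,-50],0,0],
    [[0,0,-50],0,0],
    [[0,0,-50],0,0],
    [[0,0,-50],0,0],
    [[60,0,0],0,0],
    [[60,0,0],0,0],
    [[60,0,0],0,0],
  ],
)

```text
time_s: 29.95
ee_pos: [0.4373, -0.179, 0.3258]
ee_rot: [-1.831, -2.552, -0.001]
wrist_force: [1.0, 0.4, 0.8]
gripper_width: 0.004
grasp_force: 0.0
```

Emit:
carry_out(
  steps=[
    [[60,0,0],0,0],
    [[60,0,0],0,0],
    [[0,0,0],0,0],
  ],
)

```text
time_s: 30.32
ee_pos: [0.3984, -0.064, 0.3266]
ee_rot: [1.825, 2.557, 0.002]
wrist_force: [-0.7, -1.7, 0.6]
gripper_width: 0.006
grasp_force: 0.0
```

```bash
python3 st.py; python3 - <<'E'
from h import *
P={n:snapshot(n) for n in("scene","top")}
for n,p in P.items():
    for l in("lid_grip","dial_grip","timer","vial","sachet"):
        print(n,l,[(np.round(world(p,d["position"]),4).tolist(),round(d["conf"],2)) for d in place_of(p,l)[:1]])
def crop(q,n):
    c=pix(q,[[.55,-.33,.08]])[0].astype(int); return cv2.resize(q["pixels"][c[1]-n//2:c[1]+n//2,c[0]-n//2:c[0]+n//2,::-1],(395,395),interpolation=cv2.INTER_CUBIC)
cv2.imwrite("pics/end.png",np.hstack([crop(P["scene"],190),crop(P["top"],160)]))
E
```

```text
t 30.32 pos [ 0.3984 -0.064   0.3266] ptr yaw -1.24 dial(box -1.243) 0.003 F [-0.7 -1.7  0.6] T [-0.112  0.06   0.058] w mm 0.6 g 0.0 j6 -0.68
scene lid_grip [([0.4862, -0.3252, 0.093], 0.65)]
scene dial_grip [([0.6261, -0.348, 0.0789], 0.64)]
scene timer [([0.7279, -0.3084, 0.0003], 0.82)]
scene vial [([0.3871, -0.4009, -0.0016], 0.84)]
scene sachet []
top lid_grip [([0.4878, -0.3328, 0.0895], 0.74)]
top dial_grip [([0.6138, -0.3053, 0.1002], 0.81)]
top timer [([0.7321, -0.3099, 0.0026], 0.56)]
top vial [([0.3917, -0.4016, 0.003], 0.75)]
top sachet [([0.5304, -0.1853, 0.0009], 0.85)]
```

View pics/end.png

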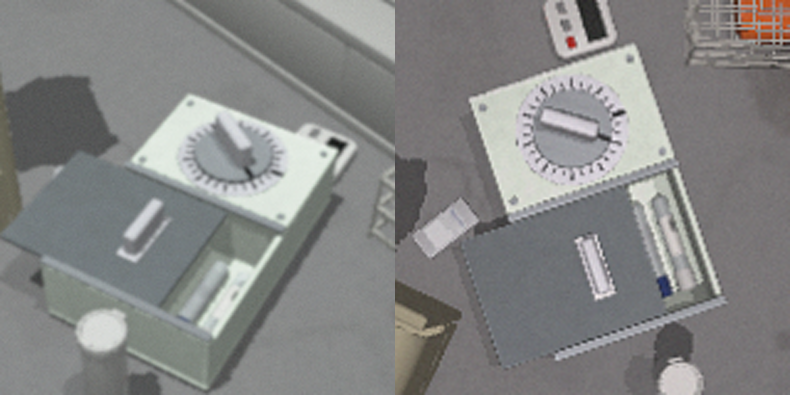

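The picture shows the lid fully open (its handle in the top view is around 595,265). The dial pointer is about three marks right of zero, and the bystanders are in place.

```bash
python3 -c "
from h import *
print(finish_job())"
```

```text
the job is handed in; nothing more can be done
None
```

The lockbox is open and the job is handed in at about 30 s: the catch dropped about three marks right of zero, the lid slid about 50 mm to its front stop, and the timer, vial and sachet stand where they were.

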